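# Slide a basket base into the corner pocket of the gluing jig

### The arm

A 7-joint arm with a two-finger parallel gripper is mounted at the origin on the work surface. World frame = base frame: x ahead of the robot, y to its left, z up, the work surface at z = 0. Lengths are in m, angles in rad, forces in N, time in s.
With the tool pointing down it reaches from about 0.4 to 0.9 m from the base axis. Payload 5.5 kg.
Tool frame: the origin (TCP) lies at the very end of the fingers, on their centre line; the grasp point (between the pads) lies env.grasp_offset behind it (env.grasp_offset is the distance from the TCP to the grasp point, in m); z points along the fingers, y is the direction in which the jaws open and shut (so a half turn about z gives the same grasp; the last joint's range is limited). The gripper opens to 85 mm and grips with 20 to 120 N. Pads are 22 mm wide; open, the fingers measure 114 mm over their backs; the gripper's body (76 mm by 85 mm) begins 54 mm behind the grasp point. The pads swing forward as they close: fully open they stand 13 mm farther back than shut.
Start: joints at [1.376, 0.501, -0.427, 1.55, 0.221, 1.138, -0.21], TCP at [0.287, -0.583, 0.231] pointing down, gripper open.
Joint ranges: [-2.88, 2.88], [-0.31, 2.03], [-1.54, 1.56], [0.2, 2.42], [-1.41, 4.55], [0.19, 2.02], [-2.57, 2.57]. Speed limits (rad/s): [2.57, 2.57, 3.14, 3.14, 3.14, 3.14, 3.14].

### API

Orientations are given as [roll, pitch, yaw] about the fixed x, y, z axes, in that order (R = Rz(yaw) Ry(pitch) Rx(roll)).
In Python, from station import env gives the robot as it stands.
- The arm moves only by the shell command python3 -m handwheel 'ROWS' [OPENING]. ROWS is JSON, a list of rows, each a list of 2 entries, a list of its own where there are three numbers: the shift along the tool's x, y, z in mm, then the turn about the tool's z in degrees. In form: [[[x, y, z], yaw], ...]. A call has 1 to 12 rows; each row shifts and turns the pose as measured when the row begins, along the tool's axes as they then stand; what a row does not reach is not made up. A row lasts 1/8 s, in which the tool goes at most 62.5 mm and 10.7 degrees, less where a joint would pass 70% of its speed; a pose out of reach is approached as far as the arm can. A call is refused whole if a number of a shift passes 62.5 or a number of a turn 10.7, either way. A call with a gripper value outside its range is refused whole. OPENING is the finger opening in mm, from 0 to 85.4, set as the call begins (- or left out, the last holds). The fingers move at their own pace and stop on an object; the grip force is fixed at half the most. Time passes only in rows, so rows that do not move let the fingers close. It gives the time, the measured TCP pose, the force and the opening at its end, in the units of the state.
- env.observe(): the state, without advancing time (a new reading comes with each control period).
- env.read_camera(name): name is "scene" or "side" or "wrist"; returns (picture, depth): 420x560x3 uint8, red, green, blue; 420x560 float32, m along the optical axis (not along the pixel's ray), 0 where there is no reading.
- env.get_calibration(name): a dict with "fov_y" (degrees; the focal length in pixels is half the picture's height over the tangent of half this angle, whatever the lens; pixels are square), "cx", "cy" (the principal point, pixels), "world_to_cam" (4x4, takes a point from world to camera coordinates); the wrist camera has in their place "tool_from_camera" (4x4, takes a point from camera to tool coordinates, whose origin is the TCP and whose axes are the flange's). Camera axes: x right, y up, looking along -z (the intrinsics and any distortion apply to the point x, -y, -z); pixel columns grow to the right and rows downward; lengths in m; the calibration is good to about 2 mm. A picture is of the moment at which its call begins: read the wrist's pose just before it. get_calibration takes no time and is no camera call.
- env.sign_off(): hands the job in, once; it reports no verdict.
The state is a dict: "time": time; "q": joint angles; "qd": joint speeds; "joint_efforts": joint torques, N m; "ee_pos": TCP position; "orientation": TCP orientation; "wrist_force": force on the tool from outside, world axes, zero at the start; "ft_torque": the same for the moment, N m; "opening": finger opening in m.
Only numpy, scipy, OpenCV 4.12 (cv2) and the standard library are available. Lean on these libraries where they do the work, as an engineer would, in place of code of your own. Each camera call takes 0.05 s, during which the arm holds its last target.

### The job

Using only your fingertips, push the dark wooden basket base straight up against the long metal rail of the jig, then slide it along the rail, keeping it against the rail all the way, until it is fully home in the corner pocket, touching both the rail and the blue end stop. Keep it flat on the board: do not pinch, lift or tip it, and leave the glue bottle, the small basket and the tape roll alone. Finish with the hand clear.

Things in the scene. Friction and masses are not known exactly. Their poses are not given: they have to be found in the camera images.
- jig: Fixed plywood gluing jig on the table: board 180 mm (its x) by 380 mm (its y), 10 mm thick. Origin: centre of the board's underside, on the table top (z = 0). Its x points across the board to the rail, its y along the rail towards the pocket (world x and y when not turned; turned up to 20 degrees either way). Rail, stop and keeper all stand 16 mm above the board.
- rail (a point): A point on the aluminium rail's working face, at board height. The face lies at x = +65 mm in the jig's axes and runs straight from y = -185 mm to the end stop; the rail is 16 mm wide. This point is at y = 0. Axes as the jig's.
- stop (a point): A point on the blue end stop's working face, at board height, at x = +20 mm. The face lies at y = +150 mm in the jig's axes and spans x = -44 to +81 mm; the stop is 20 mm thick. Axes as the jig's.
- keeper (a point): The open (-y) end of the blue keeper's inner face, at board height: x = -30, y = +110 mm in the jig's axes. The keeper, 14 mm thick, runs from here to the end stop and faces the rail. Between them lies the corner pocket, 95 mm wide (5 mm more than the disc), open towards -y, floor marked yellow. Axes as the jig's.
- pocket (a point): Where the centre of the disc's underside lies when the disc is fully home in the pocket, touching rail and end stop: x = +20, y = +105 mm in the jig's axes, on the board's top face (10 mm above the table). Axes as the jig's.
- disc: Loose round basket base, dark solid wood, 90 mm diameter, 18 mm thick, about 85 g, lying flat on the jig's board (top face 28 mm above the table), at the end of the board away from the pocket and 30 to 55 mm short of touching the rail. Origin: centre of its underside. It slides freely on the board, with no spring.
- glue: White glue bottle, 44 mm diameter, 85 mm tall, orange cap, standing loose on the table beyond the rail; a bystander. Origin: centre of its underside.
- basket: Small cream basket with dark rims, about 70 mm diameter, 55 mm tall, standing loose on the table beyond the rail; a bystander. Origin: centre of its underside.
- tape: Roll of green tape, 72 mm diameter (52 mm hole), 24 mm tall, lying flat and loose on the table on the robot's side of the jig, near the pocket end; a bystander. Origin: centre of its underside.
There are look-alikes about, which are no part of the job. Several things have the shape of the disc; the one meant has the colours described above.

How it is judged:
On the way, in this order (a step that is already met when the one before it is completed fails the run):
1. the disc is pushed against the rail (gap under 3 mm) while still well short of the pocket (its centre at y below 20 mm in the jig) (x of disc in the frame of jig above 0.017 m and y of disc in the frame of jig below 0.02 m), for 0.1 s.
2. the disc passes the stretch before the pocket (y 40 to 85 mm) against the rail (gap under 4 mm) (x of disc in the frame of jig above 0.016 m and y of disc in the frame of jig between 0.04 and 0.085 m), for 0.1 s.
At the end, for the whole second after the job is handed in: The disc lies flat and at rest on the board in the corner pocket, within 3.5 mm of touching both the rail and the end stop; bottle, basket and tape roll are within 20 mm of where they stood (x of disc in the frame of jig above 0.0165 m and y of disc in the frame of jig above 0.1015 m and z of disc in the frame of jig between 0.007 and 0.013 m and angle between disc's own z axis and vertical below 0.06 rad and linear speed of disc below 0.01 m/s and distance of each of glue, basket, tape from where it was at the start of the episode below 0.02 m).
It fails at once if the disc is lifted more than 8 mm off the board, or falls off it (z of disc in the frame of jig above 0.018 m or z of disc in the frame of jig below 0.004 m).
It fails at once if the disc is tipped by more than 0.2 rad (angle between disc's own z axis and vertical above 0.2 rad).
It fails at once if the disc leaves the rail by more than 12 mm on the way to the pocket (beyond y = 30 mm in the jig) (y of disc in the frame of jig above 0.03 m and x of disc in the frame of jig below 0.008 m).
It fails at once if the glue bottle, the small basket or the tape roll is displaced by more than 20 mm (distance of any of glue, basket, tape from where it was at the start of the episode above 0.02 m).
It also fails if it takes over 45 s, if anything falls off the work surface, if the arm or the gripper's body presses on something with over 40 N, if the wrist force passes 120 N, or if a joint passes its speed limit or range.

## Working session

There is one attempt and no reset: what is moved stays moved. The work goes in short steps, Python scripts to look and compute and a shell command to move; the robot and the scene stay as the last step left them, time stands still between calls to the robot, and variables do not carry over. Pictures are saved under pics/ and viewed, and the job is handed in when it is done.

```bash
ls; mkdir -p pics
python3 - <<'E'
from station import env
import cv2,numpy as np
s=env.observe();print(s['time'],s['ee_pos'],s['orientation'],s['opening'],env.grasp_offset)
for n in('scene','side'):
    im,d=env.read_camera(n);cv2.imwrite(f'pics/{n}0.png',im[:,:,::-1]);np.savez(f'pics/{n}0.npz',im=im,d=d)
    c=env.get_calibration(n);print(n,c)
print(env.get_calibration('wrist'))
E
```

```text
pics
0.0 [ 0.28693453 -0.58246419  0.23024809] [-3.13963400e+00 -9.84680337e-05  4.57845278e-01] 0.08569466814086736 0.0187
scene {'fov_y': 55.03760852581955, 'cx': 282.77784691358767, 'cy': 209.07020783048526, 'world_to_cam': array([[-0.52721881,  0.8495766 , -0.01612188,  0.37153271],
       [-0.54279688, -0.32212286,  0.7756342 ,  0.26611237],
       [ 0.65376744,  0.41767985,  0.63097677, -1.23480736],
       [ 0.        ,  0.        ,  0.        ,  1.        ]])}
side {'fov_y': 50.87511549413916, 'cx': 277.52152356928434, 'cy': 215.19347531975265, 'world_to_cam': array([[-0.85830897, -0.51298617, -0.01228401,  0.46772592],
       [ 0.2652785 , -0.46409149,  0.845131  , -0.21429776],
       [-0.43924142,  0.72212484,  0.53441809, -0.64116641],
       [ 0.        ,  0.        ,  0.        ,  1.        ]])}
{'fov_y': 68.8848549374562, 'cx': 279.0155761284368, 'cy': 207.6400057294523, 'tool_from_camera': array([[-2.27405503e-04,  9.65699015e-01,  2.59663938e-01,
         6.47882738e-02],
       [ 9.99999484e-01, -3.76140388e-05,  1.01565596e-03,
         1.07626790e-04],
       [ 9.90584970e-04,  2.59664035e-01, -9.65698508e-01,
        -1.41887841e-01],
       [ 0.00000000e+00,  0.00000000e+00,  0.00000000e+00,
         1.00000000e+00]])}
```

View pics/scene0.png

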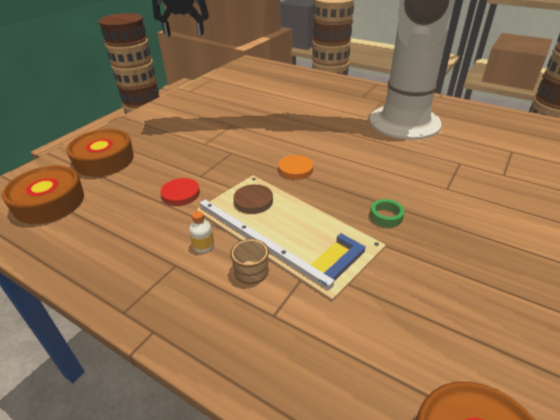

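View pics/side0.png

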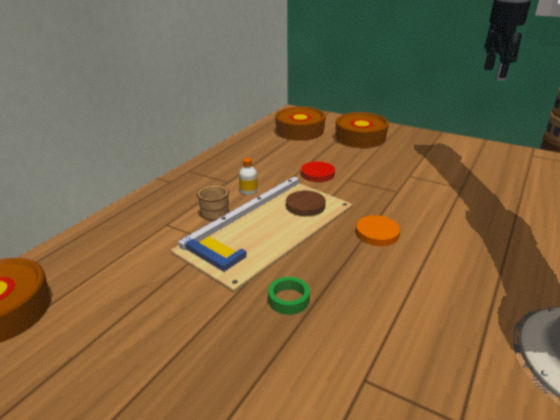

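The look-alikes are the dark disc on the jig at scene (253,198), the red disc at (180,191) and the orange disc at (296,167). The description matches the dark one on the board. In the side view it is at (306,203). Next I'll check it in a crop and measure.

```bash
cat > h.py <<'E'
import numpy as np,cv2
from station import env
def cal(n):
    c=env.get_calibration(n);f=210/np.tan(np.radians(c['fov_y'])/2);return c,f
def cloud(n,d,c2w=None):
    c,f=cal(n)
    if c2w is None:c2w=np.linalg.inv(c['world_to_cam'])
    v,u=np.mgrid[0:420,0:560]
    P=np.stack([(u-c['cx'])/f*d,-(v-c['cy'])/f*d,-d,np.ones_like(d)],-1)
    return (P@c2w.T)[...,:3]
def ray(n,px,z,c2w=None):
    c,f=cal(n)
    if c2w is None:c2w=np.linalg.inv(c['world_to_cam'])
    px=np.atleast_2d(px).astype(float)
    D=np.stack([(px[:,0]-c['cx'])/f,-(px[:,1]-c['cy'])/f,-np.ones(len(px))],-1)@c2w[:3,:3].T
    o=c2w[:3,3];t=(z-o[2])/D[:,2];return o+t[:,None]*D
E
python3 - <<'E'
from h import *
for n in('scene','side'):
    Z=np.load(f'pics/{n}0.npz');im,d=Z['im'],Z['d'];P=cloud(n,d)
    hsv=cv2.cvtColor(im,cv2.COLOR_RGB2HSV).astype(int);H,S,V=hsv[...,0],hsv[...,1],hsv[...,2]
    print(n,'table z',np.median(P[200:260,100:150,2]))
    roi=np.zeros((420,560),bool)
    if n=='scene':roi[165:300,185:400]=1
    else: roi[165:290,165:360]=1
    m=dict(blue=(H>100)&(H<130)&(S>100)&roi,rail=(S<60)&(V>110)&(P[...,2]>.015)&(P[...,2]<.036)&roi,
      dark=(V<110)&(S>60)&((H<20)|(H>165))&(P[...,2]>.018)&roi,yellow=(H>22)&(H<32)&(S>200)&roi,
      ply=(H>12)&(H<32)&(S<150)&(V>170)&(P[...,2]<.02)&(P[...,2]>0.003)&roi,
      green=(H>40)&(H<85)&(S>120)&(P[...,2]<.05)&(P[...,0]<.8)&(P[...,2]>0.01))
    for k,M in m.items():
        nn,lab,st,_=cv2.connectedComponentsWithStats(M.astype(np.uint8))
        if nn<2: print(k,'none');continue
        L=lab==1+np.argmax(st[1:,4]);
        q=P[L];print(k,L.sum(),'med z',np.round(np.median(q[:,2]),4),'minrect mm',cv2.minAreaRect((q[:,:2]*1000).astype(np.float32)))
        if k=='dark':
            t=q[q[:,2]>.023][:,:2]*1000
            cs,_=cv2.findContours(L.astype(np.uint8),0,1);print('circle top3d',cv2.minEnclosingCircle(t.astype(np.float32)))
    if n=='scene':cv2.imwrite('pics/crop.png',cv2.resize(im[165:300,180:400,::-1],None,fx=3.5,fy=3.5,interpolation=2))
E
```

```text
scene table z -0.0005211517263497001
blue 421 med z 0.0256 minrect mm ((867.4014892578125, 168.84901428222656), (604.4348754882812, 58.6761474609375), 17.115394592285156)
rail 1391 med z 0.0251 minrect mm ((661.14013671875, -72.04432678222656), (359.7239685058594, 47.58702087402344), 80.17720031738281)
dark 135 med z 0.0234 minrect mm ((876.43212890625, 49.2376708984375), (715.18115234375, 80.92288970947266), 34.648799896240234)
circle top3d ((862.718017578125, 69.08192443847656), 357.9634094238281)
yellow none
ply 6061 med z 0.0096 minrect mm ((603.4935913085938, -56.7427978515625), (380.861328125, 181.217529296875), 79.97442626953125)
green 143 med z 0.0237 minrect mm ((457.58697509765625, 113.03248596191406), (66.23269653320312, 65.71825408935547), 7.489744186401367)
side table z -0.0010743963965614833
blue 452 med z 0.025 minrect mm ((402.6720275878906, 309.8401794433594), (104.5553207397461, 733.6732788085938), 45.69337844848633)
rail 1004 med z 0.0243 minrect mm ((672.1002807617188, -74.56906127929688), (362.8714904785156, 20.701833724975586), 79.54253387451172)
dark 645 med z 0.0267 minrect mm ((400.18389892578125, 210.97019958496094), (84.7313232421875, 899.3983764648438), 24.27648162841797)
circle top3d ((380.2521057128906, 201.98057556152344), 450.1663513183594)
yellow 281 med z 0.0096 minrect mm ((650.6356811523438, 59.55473709106445), (25.578678131103516, 77.64228820800781), 79.97772216796875)
ply 5630 med z 0.0091 minrect mm ((600.2815551757812, -55.665863037109375), (382.0789794921875, 179.55020141601562), 79.17169952392578)
green 837 med z 0.0221 minrect mm ((454.7651062011719, 114.67963409423828), (70.7063217163086, 71.28022003173828), 8.691224098205566)
```

View pics/crop.png

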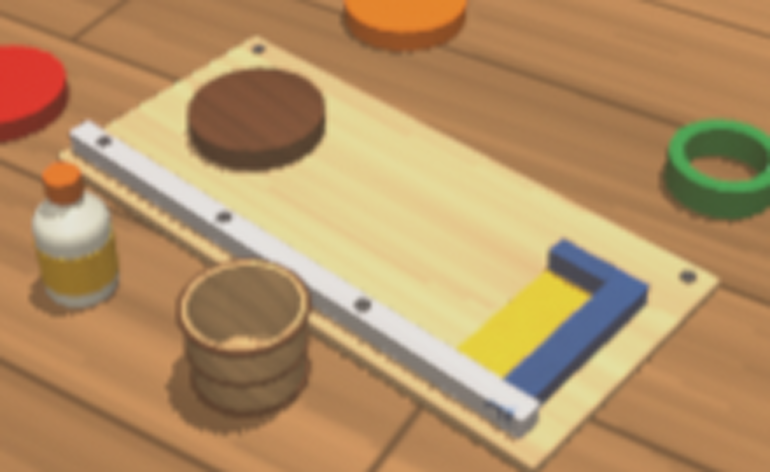

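The crop confirms the dark brown disc is lying on the board at scene (253,198). I'll now get precise positions for the disc and the jig.

Run:
```python
from h import *
th=np.radians(-10)
for n,roi,zz in(('scene',(180,215,225,285),0),('side',(185,222,275,335),0)):
    Z=np.load(f'pics/{n}0.npz');im,d=Z['im'],Z['d'];P=cloud(n,d)
    hsv=cv2.cvtColor(im,cv2.COLOR_RGB2HSV).astype(int);H,S,V=hsv[...,0],hsv[...,1],hsv[...,2]
    R=np.zeros((420,560),bool);R[roi[0]:roi[1],roi[2]:roi[3]]=1
    M=R&(V<140)
    T=M&(V>80)
    for k,m in(('disc',M&(P[...,2]>.0235)&(P[...,2]<.034)),):
        q=P[m][:,:2]*1000;print(n,k,m.sum(),np.median(P[m][:,2]),cv2.minEnclosingCircle(q.astype(np.float32)),cv2.minAreaRect(q.astype(np.float32)))
    # board: ply rect
    B=(H>12)&(H<32)&(S<150)&(V>170)&(abs(P[...,2]-.01)<.006)&(P[...,0]<.8)&(P[...,0]>.45)&(abs(P[...,1])<.2)
    q=P[B][:,:2]*1000;print(' ply',B.sum(),cv2.minAreaRect(q.astype(np.float32)))
    # rail face via top points, working edge
    r=(S<60)&(V>150)&(P[...,2]>.022)&(P[...,2]<.030)&(P[...,0]<.75)&(P[...,0]>.55)&(abs(P[...,1]+.06)<.2)
    q=P[r][:,:2]*1000
    l=cv2.fitLine(q.astype(np.float32),cv2.DIST_HUBER,0,.01,.01).ravel();print(' rail',r.sum(),l,np.degrees(np.arctan2(l[1],l[0])))
    nv=np.array([-l[1],l[0]]);o=(q-l[2:])@nv;print('   spread',np.percentile(o,[2,50,98]))
    b=(H>100)&(H<130)&(S>100)&(P[...,2]>.022)&(P[...,2]<.03)&(P[...,0]<.8)&(P[...,0]>.4)&(P[...,1]>0)&(P[...,1]<.2)
    q=P[b][:,:2]*1000;print(' blue top',b.sum(),cv2.minAreaRect(q.astype(np.float32)), cv2.boxPoints(cv2.minAreaRect(q.astype(np.float32))))
    g=(H>40)&(H<85)&(S>120)&(P[...,2]<.04)&(P[...,0]<.6)&(P[...,2]>0.005)&(abs(P[...,1]-.11)<.1)&(P[...,0]>.3)
    print(' tape',cv2.minEnclosingCircle((P[g][:,:2]*1000).astype(np.float32)))
```

```text
scene disc 759 0.027554216838936108 ((571.7557373046875, -162.2264404296875), 45.343448638916016) ((571.7341918945312, -161.72418212890625), (88.34281158447266, 85.6644058227539), 38.171756744384766)
 ply 5758 ((630.1109008789062, -45.372711181640625), (348.8094482421875, 230.23387145996094), 80.23462677001953)
 rail 971 [ 1.7387961e-01  9.8476690e-01  6.7901898e+02 -5.0970230e+01] 79.986534
   spread [-7.51156704  0.01372485  8.2587656 ]
 blue top 419 ((638.4945068359375, 81.5699462890625), (55.864532470703125, 104.33434295654297), 81.02207946777344) [[582.6075    62.120773]
 [685.66364   45.839005]
 [694.38153  101.01912 ]
 [591.3254   117.30089 ]]
 tape ((457.54290771484375, 112.30744934082031), 35.52532958984375)
side disc 657 0.026930715809499906 ((584.784423828125, -169.98670959472656), 63.895084381103516) ((575.0144653320312, -170.75680541992188), (86.81495666503906, 116.63006591796875), 33.512115478515625)
 ply 5304 ((602.98291015625, -41.542755126953125), (353.3207092285156, 179.55020141601562), 79.17169952392578)
 rail 585 [ 1.8150300e-01  9.8339039e-01  6.7701855e+02 -5.2052490e+01] 79.54268
   spread [-8.29479604e+00 -3.76822792e-03  7.94592190e+00]
 blue top 449 ((638.3930053710938, 82.341064453125), (58.494659423828125, 112.2274169921875), 81.16010284423828) [[578.4513    62.06436 ]
 [689.3456    44.817932]
 [698.3347   102.61777 ]
 [587.4404   119.8642  ]]
 tape ((455.24298095703125, 114.70176696777344), 36.82976531982422)
```

The jig is at about (0.602, -0.056) with yaw -10°. The disc is at jig coordinates of about (-12, -110) mm. I'll close the fingers and turn the tool to line up with the jig, then move over.

```bash
cat >> h.py <<'E'
J=np.array([602.,-56.2]);TH=np.radians(-10)
RJ=np.array([[np.cos(TH),-np.sin(TH)],[np.sin(TH),np.cos(TH)]])
def tojig(p): return RJ.T@(np.asarray(p)[:2]*1000-J)
from scipy.spatial.transform import Rotation as Ro
def st(tgt=None,z=None):
    s=env.observe();p=s['ee_pos'];R=Ro.from_euler('xyz',s['orientation']).as_matrix()
    print('t',round(s['time'],2),'jig',tojig(p).round(1),'z',round(p[2]*1000,1),'rpy',np.degrees(s['orientation']).round(2),'F',np.round(s['wrist_force'],1),'op',round(s['opening'],4))
    if tgt is not None:
        w=np.r_[RJ@np.array(tgt)+J,z]-p*1000
        print('tool delta',(R.T@w).round(1))
E
python3 -m handwheel '[[[0,0,0],9],[[0,0,0],9],[[0,0,0],9],[[0,0,0],9.2],[[0,0,0],0]]' 0
python3 -c "
from h import *
st((-82,-110),120)"
```

```text
time: 0.72
ee_pos: [0.2857, -0.5807, 0.227]
orientation: [-3.135, 0.005, -0.192]
wrist_force: [0.6, -0.0, 0.4]
opening: -0.0
t 0.72 jig [-220.4 -571.5] z 227.0 rpy [-179.63    0.26  -11.02] F [ 0.6 -0.   0.4] op -0.0
tool delta [ 130.6 -463.1  109.4]
```

```bash
python3 -m handwheel '[[[13,-46,10],-0.3],[[13,-46,10],-0.3],[[13,-46,10],-0.3],[[13,-46,10],0],[[13,-46,10],0],[[13,-46,10],0],[[13,-46,10],0],[[13,-46,10],0],[[13,-46,10],0],[[13,-46,10],0],[[0,0,0],0]]'
python3 -c "
from h import *
st((-82,-110),60)"
```

```text
time: 2.1
ee_pos: [0.4936, -0.1348, 0.1248]
orientation: [-3.136, 0.003, -0.134]
wrist_force: [-0.8, -0.3, -0.5]
opening: -0.0002
t 2.1 jig [-93.2 -96.2] z 124.8 rpy [-179.66    0.18   -7.7 ] F [-0.8 -0.3 -0.5] op -0.0002
tool delta [10.8 14.6 64.7]
```

```bash
python3 -m handwheel '[[[5,7,20],1.2],[[5,7,20],1.1],[[0,0,20],0],[[0,0,0],0]]'
python3 - <<'E'
from h import *
st((-82,-110),16)
s=env.observe();T=np.eye(4);T[:3,:3]=Ro.from_euler('xyz',s['orientation']).as_matrix();T[:3,3]=s['ee_pos']
im,d=env.read_camera('wrist');c2w=T@env.get_calibration('wrist')['tool_from_camera']
cv2.imwrite('pics/w1.png',im[:,:,::-1]);P=cloud('wrist',d,c2w)
V=im.max(2).astype(int);m=(V<140)&(P[...,2]>.022)&(P[...,2]<.034)&(P[...,0]>.5)
n,l,stt,_=cv2.connectedComponentsWithStats(m.astype(np.uint8));L=l==1+np.argmax(stt[1:,4])
c=cv2.minEnclosingCircle((P[L][:,:2]*1000).astype(np.float32));print(L.sum(),c,tojig(np.array(c[0])/1000),np.median(P[L][:,2]))
E
```

```text
time: 2.6
ee_pos: [0.5011, -0.153, 0.0636]
orientation: [-3.138, 0.003, -0.165]
wrist_force: [0.3, -0.7, 0.3]
opening: -0.0
t 2.6 jig [ -82.6 -112.9] z 63.6 rpy [-1.7978e+02  1.7000e-01 -9.4600e+00] F [ 0.3 -0.7  0.3] op -0.0
tool delta [ 0.7 -2.7 47.6]
20811 ((569.4552612304688, -163.9718475341797), 45.00929260253906) [ -13.33592613 -111.78588559] 0.027262158958802685
```

View pics/w1.png

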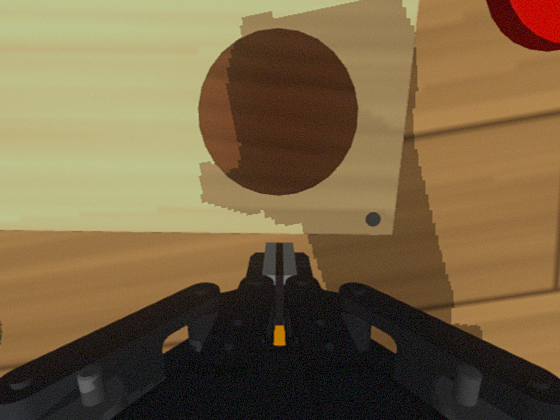

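The wrist view shows the dark disc centred at pixel (279,112), directly ahead of the closed fingertips at column 280. Its position agrees with the first measurement. Descending.

```bash
python3 -m handwheel '[[[0,-1,20],0.2],[[0,-1,20],0.2],[[0,0,6],0],[[0,0,0],0]]'
python3 -c "
from h import *
st((-60,-111.5),16)"
```

```text
time: 3.15
ee_pos: [0.5053, -0.1542, 0.0219]
orientation: [-3.14, -0.006, -0.171]
wrist_force: [0.3, 0.3, 0.8]
opening: 0.0
t 3.15 jig [ -78.2 -113.3] z 21.9 rpy [-179.91   -0.33   -9.79] F [0.3 0.3 0.8] op 0.0
tool delta [18.2 -1.7  6. ]
```

```bash
python3 -m handwheel '[[[0,-1,6],0],[[2,0,0],0],[[4,0,0],0],[[4,0,0],0],[[4,0,0],0],[[4,0,0],0],[[4,0,0],0],[[4,0,0],0]]'
python3 -c "
from h import *
st((-40,-111.5),16)"
```

```text
time: 4.15
ee_pos: [0.5337, -0.1583, 0.0177]
orientation: [-3.141, -0.008, -0.17]
wrist_force: [-1.8, 0.1, 0.1]
opening: 0.0002
t 4.15 jig [ -49.6 -112.4] z 17.7 rpy [-179.96   -0.43   -9.77] F [-1.8  0.1  0.1] op 0.0002
tool delta [ 9.5 -0.9  1.8]
```

```bash
python3 -m handwheel '[[[3,0,1],0],[[3,0,0],0],[[3,0,0],0],[[2,0,0],0]]'
python3 - <<'E'
from h import *
st((-36,-111.5),16)
s=env.observe();T=np.eye(4);T[:3,:3]=Ro.from_euler('xyz',s['orientation']).as_matrix();T[:3,3]=s['ee_pos']
im,d=env.read_camera('wrist');cv2.imwrite('pics/w2.png',im[:,:,::-1])
E
```

```text
time: 4.65
ee_pos: [0.5454, -0.1604, 0.0167]
orientation: [-3.141, -0.008, -0.171]
wrist_force: [-0.2, -0.7, 0.2]
opening: 0.0002
t 4.65 jig [ -37.7 -112.4] z 16.7 rpy [-179.96   -0.43   -9.77] F [-0.2 -0.7  0.2] op 0.0002
tool delta [ 1.7 -0.9  0.7]
```

View pics/w2.png

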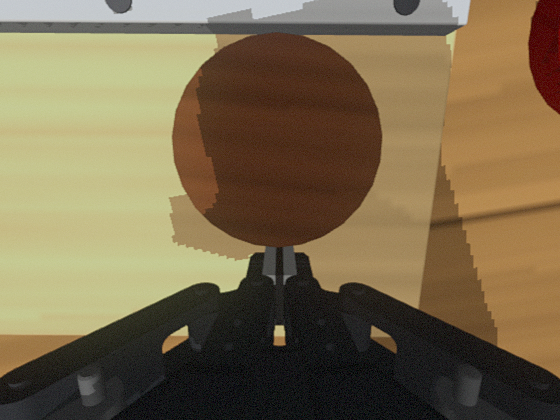

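The disc's far edge is at (279,33), almost at the foot of the rail. I'll push slowly until the force shows contact.

```bash
python3 -m handwheel '[[[1.5,0,0.5],0],[[1.5,0,0],0],[[1.5,0,0],0]]'
python3 -c "
from h import *
st((-36,-111.5),16)"
python3 -m handwheel '[[[1,0,0],0],[[1,0,0],0],[[1,0,0],0]]'
python3 -c "
from h import *
st((-36,-111.5),16)"
```

```text
time: 5.08
ee_pos: [0.5486, -0.1609, 0.016]
orientation: [-3.141, -0.005, -0.171]
wrist_force: [-6.2, 2.2, 5.5]
opening: 0.0004
t 5.08 jig [ -34.4 -112.4] z 16.0 rpy [-179.97   -0.26   -9.77] F [-6.2  2.2  5.5] op 0.0004
tool delta [-1.6 -0.9 -0. ]
time: 5.45
ee_pos: [0.5486, -0.1609, 0.0155]
orientation: [-3.141, 0.001, -0.171]
wrist_force: [-5.3, 1.1, 4.5]
opening: -0.0001
t 5.45 jig [ -34.4 -112.4] z 15.5 rpy [-1.7999e+02  8.0000e-02 -9.7700e+00] F [-5.3  1.1  4.5] op -0.0001
tool delta [-1.5 -0.9 -0.5]
```

The force rose to about 6 N and the tool stopped moving, so the disc is seated on the rail. I'll back off, lift, and turn the hand for a push along the rail from behind, with a slight bias toward the rail.

```bash
python3 -m handwheel '[[[-6,0,0],0],[[-10,0,0],0],[[-10,0,0],0],[[0,0,-30],0],[[0,0,-30],0],[[0,0,0],-10.5],[[0,0,0],-10.5],[[0,0,0],-10.5],[[0,0,0],-10.5],[[0,0,0],-10.5],[[0,0,0],-10.5],[[0,0,0],-3]]'
python3 - <<'E'
from h import *
st((-9.6,-175.4),75);print(env.observe()['q'].round(2))
im,d=env.read_camera('scene');cv2.imwrite('pics/s2.png',im[:,:,::-1])
P=cloud('scene',d)
R=np.zeros((420,560),bool);R[180:260,225:300]=1
V=im.max(2);m=R&(V<140)&(P[...,2]>.0235)&(P[...,2]<.034)
n,l,stt,_=cv2.connectedComponentsWithStats(m.astype(np.uint8));L=l==1+np.argmax(stt[1:,4])
c=cv2.minEnclosingCircle((P[L][:,:2]*1000).astype(np.float32));print(L.sum(),c,tojig(np.array(c[0])/1000))
E
```

```text
time: 6.95
ee_pos: [0.5198, -0.157, 0.0784]
orientation: [3.134, -0.001, 1.012]
wrist_force: [0.0, 0.8, -0.0]
opening: -0.0003
t 6.95 jig [ -63.4 -113.5] z 78.4 rpy [ 1.7955e+02 -3.0000e-02  5.7990e+01] F [ 0.   0.8 -0. ] op -0.0003
tool delta [-37.2  73.1   3.9]
[ 0.79  0.58 -0.69  1.94  0.52  0.8  -0.75]
797 ((605.0205688476562, -169.6238250732422), 45.92826461791992) [  22.67052015 -111.17614603]
```

View pics/s2.png

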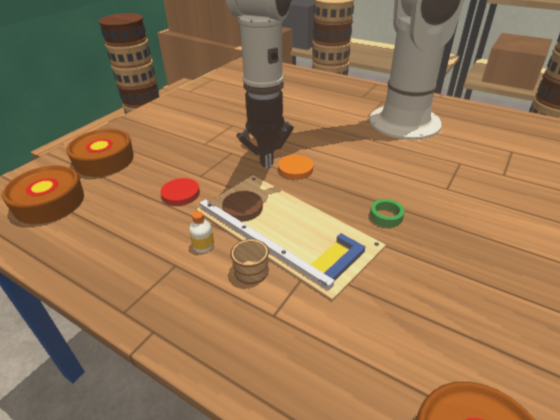

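The scene view shows the disc at (243,206), touching the rail, measured at jig (22, -111). The hand is clear of it.

```bash
python3 -m handwheel '[[[-18,36,0],0],[[-18,38,0],0],[[0,0,0],0]]'
python3 -c "
from h import *
st((-6.2,-176.4),16)"
```

```text
time: 7.38
ee_pos: [0.5636, -0.2282, 0.079]
orientation: [3.133, 0.0, 1.012]
wrist_force: [0.4, 0.2, -0.9]
opening: 0.0002
t 7.38 jig [  -7.9 -176.1] z 79.0 rpy [179.49   0.    57.98] F [ 0.4  0.2 -0.9] op 0.0002
tool delta [ 0.4  1.1 63. ]
```

```bash
python3 -m handwheel '[[[0,0,25],0],[[0,0,25],0],[[0,0,10],0],[[0,0,2],0],[[0,0,0],0]]'
python3 - <<'E'
from h import *
st((0,-161),16)
im,d=env.read_camera('wrist');cv2.imwrite('pics/w3.png',im[:,:,::-1])
E
```

```text
time: 8.0
ee_pos: [0.5632, -0.2255, 0.0168]
orientation: [3.132, -0.001, 1.011]
wrist_force: [-0.6, -0.7, -0.4]
opening: 0.0003
t 8.0 jig [  -8.8 -173.5] z 16.8 rpy [ 1.7945e+02 -7.0000e-02  5.7940e+01] F [-0.6 -0.7 -0.4] op 0.0003
tool delta [14.9  3.4  0.9]
```

View pics/w3.png

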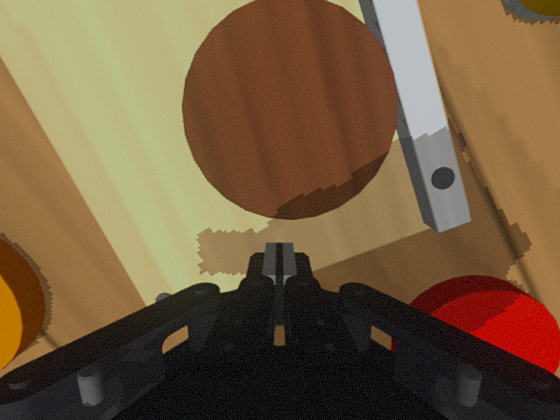

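The disc at (290,108) is touching the rail, and the fingertips at (280,245) are just behind it on the side away from the rail. I'll make contact and start the slide.

```bash
python3 -m handwheel '[[[4,1,0.5],0],[[4,1,0],0],[[4,1,0],0],[[4,0,0],0],[[4,-1,0],0],[[5,-2,0],0],[[6,-2.4,0],0],[[6,-2.4,0],0]]'
python3 -c "
from h import *
st((0,-120),16)"
```

```text
time: 9.05
ee_pos: [0.571, -0.2091, 0.0185]
orientation: [3.133, 0.027, 0.998]
wrist_force: [-6.3, -6.7, 6.5]
opening: 0.0003
t 9.05 jig [  -3.9 -156. ] z 18.5 rpy [179.53   1.56  57.18] F [-6.3 -6.7  6.5] op 0.0003
tool delta [ 34.7 -10.3   1.5]
```

Run:
```python
from h import *
im,d=env.read_camera('wrist');cv2.imwrite('pics/w4.png',im[:,:,::-1])
im,d=env.read_camera('side');cv2.imwrite('pics/sd4.png',cv2.resize(im[150:290,170:370,::-1],None,fx=4,fy=4,interpolation=2))
st((0,-120),16)
```

```text
t 9.15 jig [  -4.3 -155.5] z 18.4 rpy [179.57   1.56  57.22] F [-7.5 -5.6  5.6] op -0.0001
tool delta [34.4 -9.8  1.4]
```

View pics/w4.png

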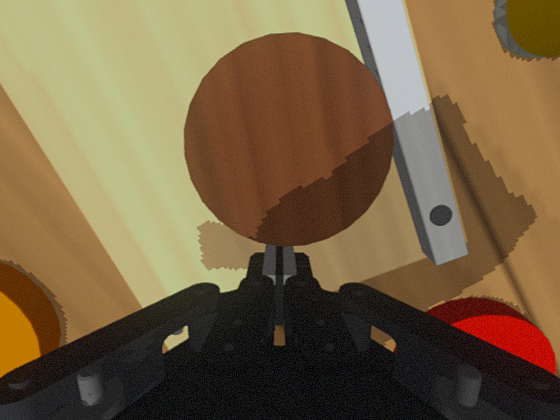

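View pics/sd4.png

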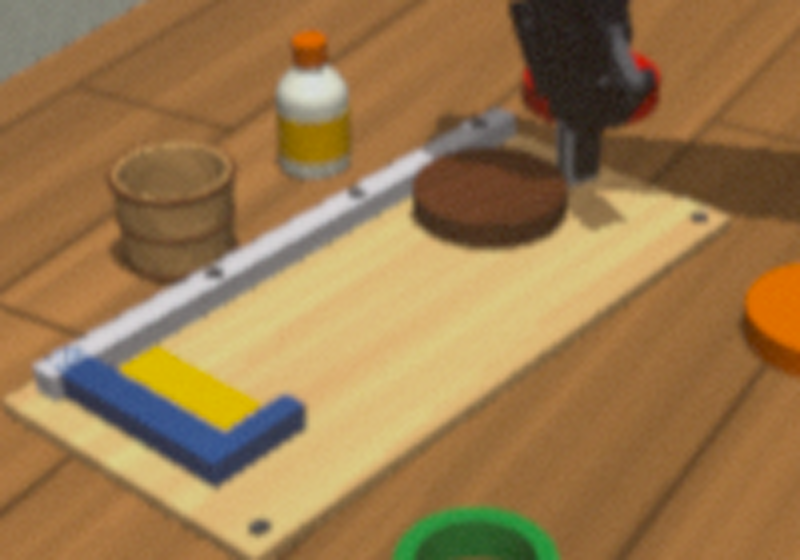

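The disc is on the rail, but the 22° push angle presses too hard into the rail and down, so it binds at about 9 N. I'll back off, turn the hand so it pushes more along the rail (about 10°), and try again.

```bash
python3 -m handwheel '[[[-8,0,0],0],[[-8,0,0],0],[[0,0,0],-6],[[0,0,0],-6],[[0,0,0],0]]'
python3 -c "
from h import *
st((9.5,-170),15)"
```

```text
time: 9.78
ee_pos: [0.5624, -0.2228, 0.019]
orientation: [3.138, 0.026, 1.213]
wrist_force: [0.2, 0.5, -0.5]
opening: -0.0
t 9.78 jig [ -10.1 -170.9] z 19.0 rpy [179.81   1.51  69.5 ] F [ 0.2  0.5 -0.5] op -0.0
tool delta [ 4.6 19.1  3.9]
```

```bash
python3 -m handwheel '[[[2,10,2],0],[[0,9,2],0],[[0,0,1],0],[[0,0,0],0]]'
python3 -c "
from h import *
st((10.5,-160),15)"
```

```text
time: 10.28
ee_pos: [0.5829, -0.2277, 0.0135]
orientation: [3.138, 0.025, 1.209]
wrist_force: [-0.4, 0.7, -0.0]
opening: 0.0003
t 10.28 jig [  11.  -172.2] z 13.5 rpy [179.77   1.46  69.27] F [-0.4  0.7 -0. ] op 0.0003
tool delta [11.9 -2.7 -1.9]
```

```bash
python3 -m handwheel '[[[5,-1,-1],0],[[5,-1,0],0],[[4,-0.8,0],0],[[5,-1,0],0],[[5,-1,0],0],[[5,-1,0],0],[[5,-1,0],0]]'
python3 -c "
from h import *
st((10.5,-130),15)"
```

```text
time: 11.15
ee_pos: [0.5864, -0.1958, 0.0141]
orientation: [3.139, 0.032, 1.206]
wrist_force: [-3.2, -4.8, 5.0]
opening: -0.0001
t 11.15 jig [   8.9 -140.2] z 14.1 rpy [179.87   1.86  69.08] F [-3.2 -4.8  5. ] op -0.0001
tool delta [10.3 -0.3 -1.2]
```

```bash
python3 -m handwheel '[[[6,-1,-0.3],0],[[7,-1.2,-0.3],0],[[7,-1.2,-0.3],0],[[7,-1.2,-0.3],0],[[7,-1.2,-0.3],0],[[7,-1.2,0],0]]'
python3 - <<'E'
from h import *
st((9,-90),15)
im,d=env.read_camera('wrist');cv2.imwrite('pics/w5.png',im[:,:,::-1])
E
```

```text
time: 11.9
ee_pos: [0.5932, -0.1545, 0.0141]
orientation: [3.142, 0.037, 1.204]
wrist_force: [-5.7, -8.6, 6.5]
opening: -0.0001
t 11.9 jig [  8.4 -98.3] z 14.1 rpy [180.     2.09  69.  ] F [-5.7 -8.6  6.5] op -0.0001
tool delta [ 8.3 -1.  -1.2]
```

View pics/w5.png

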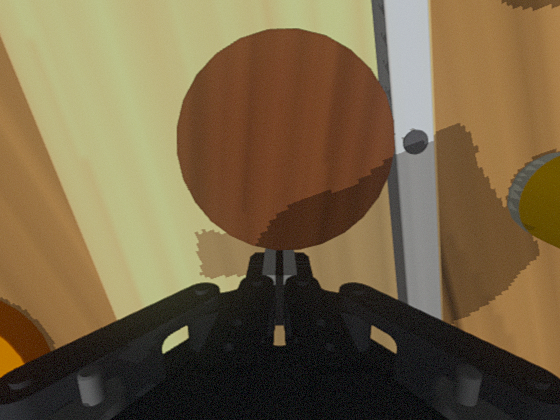

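The disc is at (285,138), still against the rail and now sliding. I'll check clearance to the bottle and the basket before continuing.

Run:
```python
from h import *
Z=np.load('pics/side0.npz');im,d=Z['im'],Z['d'];P=cloud('side',d)
Z2=np.load('pics/scene0.npz');P2=cloud('scene',Z2['d'])
for n,PP,(a,b,c,e) in(('glue side',P,(155,198,235,262)),('basket side',P,(185,222,195,233)),('glue scene',P2,(208,255,188,215)),('basket scene',P2,(240,285,230,272))):
    q=PP[a:b,c:e].reshape(-1,3);q=q[(q[:,2]>.04)&(q[:,2]<.1)]
    g=(q[:,:2]*1000-J)@RJ;g=g[(g[:,0]>70)&(g[:,0]<200)];print(n,len(g),g.min(0).round(),g.max(0).round())
# hand lateral extent by height from wrist camera
s=env.observe();im,d=env.read_camera('wrist');P=cloud('wrist',d,env.get_calibration('wrist')['tool_from_camera'])*1000
dark=(d>0.01)&(P[...,2]<-25)
q=P[dark]
for z0 in range(-200,-20,15):
    k=q[(q[:,2]>z0)&(q[:,2]<=z0+15)]
    if len(k):print(z0,len(k),'y',k[:,1].min().round(),k[:,1].max().round(),'x',k[:,0].min().round(),k[:,0].max().round())
```

```text
glue side 290 [ 125. -108.] [164. -70.]
basket side 397 [99. -4.] [168.  68.]
glue scene 446 [ 129. -108.] [173. -71.]
basket scene 567 [102.  -3.] [171.  66.]
-110 5864 y -33.0 32.0 x 10.0 21.0
-95 25574 y -62.0 62.0 x -2.0 20.0
-80 14988 y -59.0 58.0 x -8.0 18.0
-65 7966 y -46.0 45.0 x -10.0 17.0
-50 2910 y -34.0 33.0 x -12.0 14.0
-35 503 y -14.0 13.0 x -9.0 11.0
```

The widest part of the hand reaches jig x of about 71 mm and the basket starts at about 99 mm, so the path is clear. Continuing.

```bash
python3 -m handwheel '[[[6,-1,-0.3],0],[[7,-1.2,-0.3],0],[[7,-1.2,-0.3],0],[[7,-1.2,-0.3],0],[[7,-1.2,-0.3],0],[[7,-1.2,-0.3],0],[[7,-1.2,-0.3],0],[[7,-1.2,-0.3],0]]'
python3 -c "
from h import *
st((9,-30),15)"
```

```text
time: 13.0
ee_pos: [0.604, -0.0943, 0.0141]
orientation: [-3.14, 0.036, 1.206]
wrist_force: [-3.6, -2.4, 1.9]
opening: -0.0
t 13.0 jig [  8.6 -37.2] z 14.1 rpy [-179.89    2.05   69.08] F [-3.6 -2.4  1.9] op -0.0
tool delta [ 7.1 -1.  -1.2]
```

```bash
python3 -m handwheel '[[[6,-1,-0.2],0],[[7,-1.2,-0.2],0],[[7,-1.2,-0.2],0],[[7,-1.2,-0.2],0],[[7,-1.2,-0.2],0],[[7,-1.2,-0.2],0]]'
python3 - <<'E'
from h import *
st((9,20),15)
im,d=env.read_camera('wrist');cv2.imwrite('pics/w6.png',im[:,:,::-1])
E
```

```text
time: 13.75
ee_pos: [0.6101, -0.0574, 0.0141]
orientation: [-3.137, 0.046, 1.202]
wrist_force: [-5.6, -6.1, 5.6]
opening: 0.0001
t 13.75 jig [8.2 0.2] z 14.1 rpy [-179.76    2.64   68.85] F [-5.6 -6.1  5.6] op 0.0001
tool delta [19.5 -3.  -1.8]
```

View pics/w6.png

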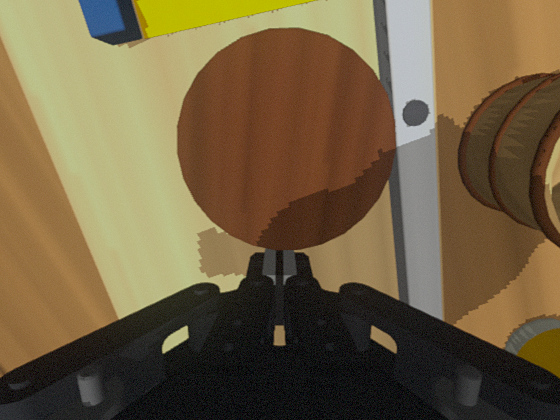

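The disc at (285,138) is on the rail, with the pocket (yellow floor) ahead at the top and the keeper corner at (110,42). Continuing.

```bash
python3 -m handwheel '[[[6,-1,-0.2],0],[[7,-1.2,-0.2],0],[[7,-1.2,-0.2],0],[[7,-1.2,-0.2],0],[[6,-1.1,-0.2],0]]'
python3 -c "
from h import *
st((9,51.5),15)"
```

```text
time: 14.42
ee_pos: [0.6131, -0.0322, 0.0142]
orientation: [-3.134, 0.062, 1.196]
wrist_force: [-4.8, -8.0, 6.8]
opening: -0.0003
t 14.43 jig [ 6.8 25.6] z 14.2 rpy [-179.57    3.57   68.5 ] F [-4.8 -8.   6.8] op -0.0003
tool delta [25.7 -3.  -2.3]
```

```bash
python3 -m handwheel '[[[7,-0.8,-0.2],0],[[7,-0.8,-0.2],0],[[6,-0.8,-0.2],0],[[5,-0.6,-0.2],0]]'
python3 - <<'E'
from h import *
st((9,51.5),15)
im,d=env.read_camera('wrist');cv2.imwrite('pics/w7.png',im[:,:,::-1])
E
```

```text
time: 14.92
ee_pos: [0.6132, -0.0236, 0.0145]
orientation: [-3.129, 0.09, 1.185]
wrist_force: [-7.4, -8.9, 8.6]
opening: -0.0002
t 14.93 jig [ 5.4 34. ] z 14.5 rpy [-179.28    5.18   67.92] F [-7.4 -8.9  8.6] op -0.0002
tool delta [17.7 -0.1 -2.1]
```

View pics/w7.png

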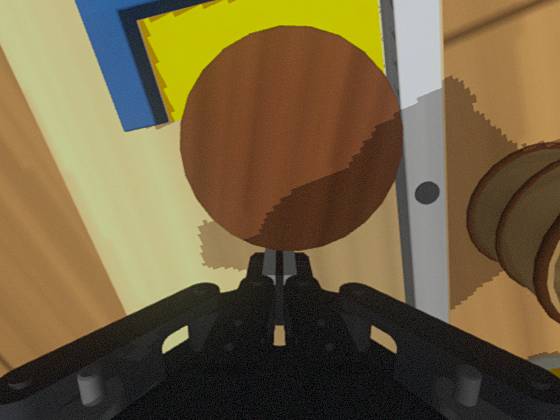

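Progress is slowing. The push loads the arm so that it presses down (Fz 8.6 N) and tilts the tool. I'll back off to relax, then push again with an upward bias in z.

```bash
python3 -m handwheel '[[[-6,0,0],0],[[-4,0,0],0],[[0,0,0],-3],[[0,0,0],0]]'
python3 -c "
from h import *
st((10,36),15);print(env.observe()['q'].round(2))"
```

```text
time: 15.48
ee_pos: [0.6122, -0.0272, 0.0159]
orientation: [-3.128, 0.08, 1.242]
wrist_force: [0.3, 0.4, -0.3]
opening: -0.0
t 15.47 jig [ 5.  30.3] z 15.9 rpy [-179.21    4.61   71.15] F [ 0.3  0.4 -0.3] op -0.0
tool delta [6.4 4.1 0.4]
[ 0.41  0.79 -0.63  1.73  0.67  0.89 -0.87]
```

```bash
python3 -m handwheel '[[[0,4,0],0],[[4,-0.5,-0.5],0],[[6,-0.9,-1.5],0],[[6,-0.9,-1.5],0]]'
python3 -c "
from h import *
st((10,51.5),15)"
```

```text
time: 15.98
ee_pos: [0.6195, -0.011, 0.0179]
orientation: [-3.128, 0.079, 1.24]
wrist_force: [1.0, -0.9, -0.3]
opening: 0.0
t 15.97 jig [ 9.4 47.6] z 17.9 rpy [-179.19    4.55   71.03] F [ 1.  -0.9 -0.3] op 0.0
tool delta [ 4.2 -0.   2.5]
```

With the upward bias it slides freely. I'll finish gently up to the stop.

```bash
python3 -m handwheel '[[[3,-0.5,-0.3],0],[[3,-0.5,-0.5],0],[[2,-0.3,-0.5],0]]'
python3 - <<'E'
from h import *
st((10,51.5),15)
im,d=env.read_camera('wrist');cv2.imwrite('pics/w8.png',im[:,:,::-1])
E
```

```text
time: 16.35
ee_pos: [0.6193, -0.0091, 0.0179]
orientation: [-3.126, 0.09, 1.237]
wrist_force: [-1.6, -2.9, -1.1]
opening: 0.0001
t 16.35 jig [ 8.8 49.4] z 17.9 rpy [-179.13    5.17   70.87] F [-1.6 -2.9 -1.1] op 0.0001
tool delta [2.5 0.9 2.7]
```

View pics/w8.png

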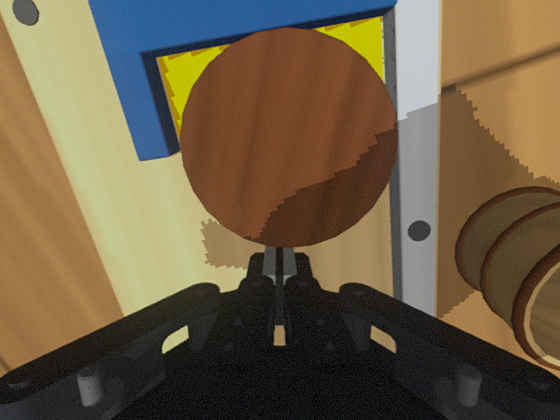

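The disc at (288,138) is in the pocket, with its far edge at the stop (row 30) and its right edge at the rail (column 397). I'll press once more to confirm it's seated.

```bash
python3 -m handwheel '[[[3,-0.3,-0.5],0],[[3,-0.3,-0.5],0],[[3,0,-0.5],0]]'
python3 -c "
from h import *
st((10,51.5),15)"
```

```text
time: 16.77
ee_pos: [0.6193, -0.0091, 0.0178]
orientation: [-3.124, 0.104, 1.232]
wrist_force: [-2.9, -6.2, 2.1]
opening: -0.0004
t 16.77 jig [ 8.8 49.4] z 17.8 rpy [-179.01    5.93   70.56] F [-2.9 -6.2  2.1] op -0.0004
tool delta [2.5 0.8 2.5]
```

Position holds at y=49.4 while the force rises, so the disc is seated on the stop. I'll retract and lift clear.

```bash
python3 -m handwheel '[[[-8,0,0],0],[[-10,0,0],0],[[-12,0,0],0],[[0,0,-30],0],[[0,0,-40],0],[[-20,-20,-30],0],[[-40,-20,-20],0],[[-40,-20,-20],0],[[0,0,0],0],[[0,0,0],0]]'
python3 - <<'E'
from h import *
st()
T0=None
s=env.observe();T=np.eye(4);T[:3,:3]=Ro.from_euler('xyz',s['orientation']).as_matrix();T[:3,3]=s['ee_pos']
for n,c2w in(('wrist',T@env.get_calibration('wrist')['tool_from_camera']),('scene',None),('side',None)):
    im,d=env.read_camera(n);cv2.imwrite(f'pics/{n}9.png',im[:,:,::-1]);P=cloud(n,d,c2w)
    V=im.max(2).astype(int);g=(P[...,:2]*1000-J)@RJ
    m=(V<150)&(P[...,2]>.0235)&(P[...,2]<.034)&(abs(g[...,0]-20)<55)&(abs(g[...,1]-105)<50)&(im[...,0]>im[...,2]+15)
    k,l,stt,_=cv2.connectedComponentsWithStats(m.astype(np.uint8));L=l==1+np.argmax(stt[1:,4])
    print(n,L.sum(),cv2.minEnclosingCircle(g[L].astype(np.float32)),g[L].min(0).round(1),g[L].max(0).round(1))
    G=(im[...,1]>im[...,0]+40)&(P[...,2]<.04)&(P[...,2]>.005)&(abs(P[...,0]-.456)<.1)&(abs(P[...,1]-.11)<.1)
    if G.sum()>50:print(' tape',cv2.minEnclosingCircle((P[G][:,:2]*1000).astype(np.float32)))
    B=(im[...,2]>im[...,0]+40)&(P[...,2]>.022)&(P[...,2]<.030)&(abs(g[...,0])<90)&(abs(g[...,1]-140)<60)
    if B.sum()>50:print(' stop top y range',np.percentile(g[B&(abs(g[...,0]-20)<15)][:,1],[3,97]).round(1))
a=cv2.imread('pics/scene9.png')[150:310,170:410];b=cv2.imread('pics/side9.png')[150:310,170:410];
cv2.imwrite('pics/fin.png',np.hstack([cv2.resize(a,(400,267)),cv2.resize(b,(400,267))]))
E
```

```text
time: 18.02
ee_pos: [0.5242, -0.1021, 0.1762]
orientation: [-3.128, 0.099, 1.231]
wrist_force: [-0.3, -0.3, 0.6]
opening: -0.0001
t 18.02 jig [-68.6 -58.8] z 176.2 rpy [-179.22    5.66   70.54] F [-0.3 -0.3  0.6] op -0.0001
wrist 1462 ((16.191665649414062, 76.00010681152344), 33.837562561035156) [-17.2  59.5] [49.5 81.9]
 tape ((446.36627197265625, 82.67931365966797), 17.775550842285156)
scene 1202 ((21.935819625854492, 105.05895233154297), 45.45475387573242) [-21.7  62. ] [ 66.7 149.3]
 tape ((496.7052307128906, 77.52003479003906), 88.35369873046875)
 stop top y range [151.2 168.3]
side 951 ((22.43734359741211, 105.94331359863281), 47.861114501953125) [-24.5  62.3] [ 66.1 149. ]
 tape ((493.6558532714844, 77.52445983886719), 89.2864990234375)
 stop top y range [150.5 169.6]
```

View pics/fin.png

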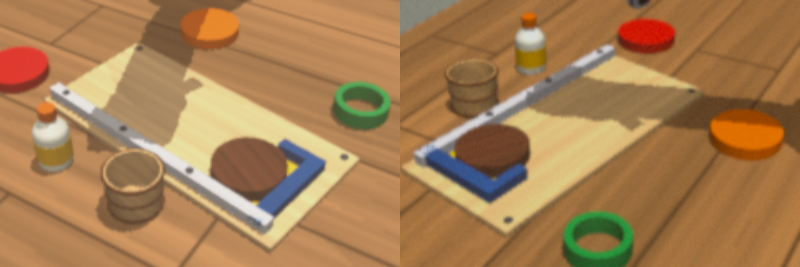

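View pics/wrist9.png

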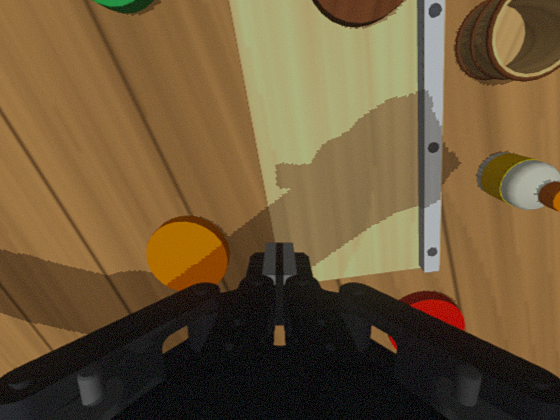

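The disc measures at jig (22, 105), which is home. The x reading matches the 22.7 mm I got when it was pressed on the rail. The bystanders look unmoved and the hand is clear, so I'm signing off.

```bash
python3 -c "
from station import env
print(env.sign_off())"
```

```text
the job is handed in; nothing more can be done
None
```

I pushed the dark disc against the rail with closed fingertips, slid it along the rail into the corner pocket, and lifted the hand clear. I handed the job in at about 18 s of the 45 s allowed; the sign-off gave no verdict.

**Final position:** after the hand lifted, the disc measured at jig (22, 105) mm in the scene view and (22, 106) mm in the side view, against a target of (20, 105). The extra 2 mm in x matches the reading when it was pressed on the rail, so I take it as calibration error. Pushing against the stop, the force rose to about 7 N with no further movement, so I took it as seated.

**Bystanders:** by eye, the glue bottle, basket and tape roll were where they started. My final numeric check of the tape roll failed because the colour mask picked up other things. I did not re-measure the bottle or basket.

**What went wrong on the way:**
- **First slide:** a 22° push angle made the disc bind against the rail at about 9 N, so I backed off and used about 10°.
- **Near the pocket:** the slide slowed again because the arm was pressing down. Backing off and adding a slight upward bias fixed it.
- **Tool tilt:** the tool ended up tilted about 6°. The wrist pictures during the slide showed the disc against the rail, and I saw no sign of it lifting or tipping.

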